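Open the strut-lidded sample carousel and index it one notch

TASK

Lift the lid of the grey sample chest by its black front pull until the gas struts take over and hold it fully open, and let go of it. Then pull the black index knob up out of its hole, turn the carousel one notch (a sixth of a turn) anticlockwise seen from above, so that the next sample comes round to the front where a nest now stands empty, and let the knob drop fully home in the next hole. Leave the lid open and the small things on the desk where they are.

Things in the scene. Friction and masses are not known exactly. Their poses are not given: they have to be found in the camera images.
- chest: Grey sheet-metal chest, fixed on the desk, 210 mm deep, 290 mm wide, walls 5 mm thick and 100 mm high, 130 mm high with the glazed lid shut. Origin: centre of its underside. x points to its rear (hinge side), -x to its front (towards the robot), y to its left, z up. A thin gas strut lies outside each side wall, out to 158 mm from the middle. Odds and ends lie on its deck.
- lid (a joint): Lid angle: 0 shut, 1.31 rad fully open at its stop; the front rises as it grows. Lid 0.9 kg. It falls shut by itself at small angles (3 to 4 N at the pull lifts it); past the balance point (0.6 to 0.85 rad) the struts carry it to the stop in 1 to 3 s and hold it. Fully open it still leans over the chest: its front edge is about 55 mm forward of the hinge, 300 mm above the desk.
- lid_hinge (a point): Middle of the lid's hinge line, which runs along the chest's y axis at its rear upper edge: in the chest's frame 105 mm towards the rear, 100 mm above the desk.
- pull_grip (a point): Centre of the lid's pull: black round bar, 22 mm in diameter, 40 mm long along the chest's y, 31 mm out from the lid's front face on a 22 mm wide neck; moves with the lid. With the lid shut it is 137 mm ahead of the chest's origin, 113 mm above the desk, and 242 mm ahead of and 13 mm above the hinge. Pinched across its two ends it can turn between the fingers.
- knob_grip (a point): Grip centre of the index knob: black, round, vertical axis, 21 mm in diameter below, 25 mm above; top 9.5 mm above this point, lower face 17 mm below. On a lug of the carousel 74 mm from the chest's middle; 97 mm above the desk when home. At the start in the chest's rear half, 30 degrees right of straight back; the next notch is 30 degrees left of straight back.
- carousel (a joint): Carousel angle about the vertical axis through the chest's origin: 0 at the start, grows anticlockwise from above, 1.047 rad at the next notch. Aluminium disc, 116 mm across, top 68 mm above the desk, with five round resin samples (32 mm, tops up to 83 mm). Slight friction; locked within 0.035 rad while the pin is in a hole of the steel deck below (top at 58 mm).
- index_knob (a joint): Height of the index knob with its 8.4 mm pin above home: 0 home in a 12.5 mm hole, 0.015 m at the stop. The pin is clear of the deck from 0.0085 m on. A spring pulls it down, 6 N at home, 10 N at the stop. Let go between holes, the pin rides on the deck (0.008 m) and snaps down when it meets a hole.
- loupe: Black stand loupe, 40 mm in diameter, 42 mm high, standing on the desk to the left in front of the chest. Bystander. Origin: centre of its underside.
- ring_gauge: Steel ring gauge, 52 mm in diameter, 15 mm high, on the desk left of the chest. Bystander. Origin: centre of its underside.
- tweezers: Steel tweezers, 124 mm long, 9 mm high, flat on the desk to the right in front of the chest. Bystander. Origin: centre of its underside.
- plug_gauge: Plug gauge with black grip, 95 mm long, 17 mm thick, flat on the desk right of the chest. Bystander. Origin: centre of its underside.

How it is judged:
On the way, in this order (a step that is already met when the one before it is completed fails the run):
1. the lid is fully open, held by its struts alone, with nothing of the robot touching it (value of joint lid above 1.25 rad and contact force between each of the arm, the fingers and lid below 0.1 N), for 0.3 s.
2. with the lid open, the index knob is pulled until its pin is clear of the deck (value of joint index_knob above 0.0075 m and value of joint lid above 1.2 rad), for 0.1 s.
At the end, for the whole second after the job is handed in: The lid stands fully open (past 1.25 rad), the carousel has been turned anticlockwise by one notch (1.047 rad, within 0.05), is at rest, and the index knob's pin is home in that hole (within 1.5 mm) (value of joint lid above 1.25 rad and value of joint carousel between 0.997 and 1.097 rad and value of joint index_knob below 0.0015 m and velocity of joint carousel between -0.05 and 0.05 rad/s); the robot touches nothing.
It fails at once if the loupe is moved by more than 30 mm or knocked over (distance of loupe from where it was at the start of the episode above 0.03 m or angle between loupe's own z axis and vertical above 0.6 rad).
It fails at once if the ring gauge is moved by more than 30 mm or knocked over (distance of ring_gauge from where it was at the start of the episode above 0.03 m or angle between ring_gauge's own z axis and vertical above 0.6 rad).
It fails at once if the tweezers is moved by more than 30 mm or knocked over (distance of tweezers from where it was at the start of the episode above 0.03 m or angle between tweezers's own z axis and vertical above 0.6 rad).
It fails at once if the plug gauge is moved by more than 30 mm or knocked over (distance of plug_gauge from where it was at the start of the episode above 0.03 m or angle between plug_gauge's own z axis and vertical above 0.6 rad).
It also fails if it takes over 54 s, if anything falls off the work surface, if the arm or the gripper's body presses on something with over 40 N, if the wrist force passes 120 N, or if a joint passes its speed limit or range.

ROBOT

A 6-joint arm with a two-finger parallel gripper is mounted at the origin on a cart in front of the work surface, level with it; the furniture and walls round the work are solid. World frame = base frame: x ahead of the robot, y to its left, z up, the work surface at z = 0. Lengths are in m, angles in rad, forces in N, time in s.
With the tool pointing down it reaches from about 0.275 to 1 m from the base axis. Payload 8.4 kg.
Tool frame: the origin (TCP) lies midway between the tips of the shut fingers; the grasp point (between the pads) lies 19 mm behind it; z points along the fingers, y is the line along which they close (so a half turn about z gives the same grasp; the last joint's range is limited). The gripper opens to 85 mm and grips with 20 to 120 N. Pads are 22 mm wide; open, the fingers measure 114 mm over their backs; the gripper's body (76 mm by 85 mm) begins 54 mm behind the grasp point. The pads swing forward as they close: fully open they stand 13 mm farther back than shut.
Start: joints at [-1.181, 0.353, 1.633, -0, 1.155, -0.002], TCP at [0.239, -0.578, 0.206] pointing down, gripper open.
Joint ranges: [-2.63, 2.63], [-0.92, 2.1], [0.06, 2.66], [-1.3, 4.44], [0, 2.69], [-3.02, 3.02]. Speed limits (rad/s): [2.22, 2.22, 2.79, 3.14, 3.14, 3.14].

INTERFACE

Orientations are given as a unit quaternion [w, x, y, z].
In Python, from station import bot gives the robot as it stands. The module is installed in compiled form; this text tells all that it offers.
- The arm moves only by the tool play_rows, never from a script. Its argument "motion" is a list of rows, each a list of 6 numbers: the shift along the world's x, y, z in m, then the turn, a rotation vector about the world's x, y, z in degrees. A call has 1 to 12 rows; each row shifts and turns the commanded pose from where the row before left it; what a row does not reach is not made up. A row lasts 1/10 s, in which the tool goes at most 50 mm and 8.59 degrees, less where a joint would pass 70% of its speed; a pose out of reach is approached as far as the arm can. A call with a gripper value outside its range is refused whole. "hand" is the finger opening in m, from 0 to 0.0854, set as the call begins (left out, the last holds). The fingers move at their own pace and stop on an object; the grip force is fixed at half the most. Time passes only in rows, so rows that do not move let the fingers close. It gives the time, the measured TCP pose, the force, the opening and the grip force at its end, in the units of the state.
- bot.read_state(): the state, without advancing time (a new reading comes with each control period).
- bot.read_camera(name): name is "side" or "top"; returns the picture (480x640x3 uint8, blue, green, red); there is no depth.
- bot.camera_model(name): a dict with "mtx" (3x3 intrinsics, pixels), "R" (3x3) and "t" (3): a world point X has camera coordinates R X + t. Camera axes: x right, y down, z forward; pixel columns grow to the right and rows downward; lengths in m; the calibration is good to about 2 mm. A picture is of the moment at which its call begins. camera_model takes no time and is no camera call.
- bot.sign_off(): hands the job in; it is judged then, once.
The state is a dict: "t": time; "joints": joint angles; "qd": joint speeds; "joint_torque": joint torques, N m; "eef_pos": TCP position; "tcp_rot": TCP orientation; "wrist_force": force on the tool from outside, world axes, zero at the start; "torque": the same for the moment, N m; "grip_width": opening from 0.0 (shut) to 1.0 (fully open); "grip_force": force on a finger pad.
Only numpy, scipy, OpenCV 4.12 (cv2) and the standard library are available. Lean on these libraries where they do the work, as an engineer would, in place of code of your own. Each camera call takes 0.05 s, during which the arm holds its last target. There are 200 camera calls.

## Working session

There is one attempt and no reset: what is moved stays moved. The work goes in short steps, Python scripts to look and compute and a tool call to move; the robot and the scene stay as the last step left them, time stands still between calls to the robot, and variables do not carry over. Pictures are saved under pics/ and viewed, at most 13 in all, crops included, and the job is handed in when it is done.

Besides the shell and the picture viewer there is one more tool, called after ">>>" as name(argument=value, ...), one argument or row to a line, values as JSON. play_rows: Moves the arm, as the interface text tells. Its arguments: {"type":"object","properties":{"motion":{"type":"array","items":{"type":"array","items":{"type":"number"}}},"hand":{"type":"number"}},"required":["motion"]}

```bash
mkdir -p pics
python3 - <<'E'
from station import bot
import cv2
for n in("top","side"):
    cv2.imwrite(f"pics/{n}0.png",bot.read_camera(n)); m=bot.camera_model(n); print(n,m)
print(bot.read_state())
E
```

```text
top {'mtx': array([[544.75847279,   0.        , 321.80254382],
       [  0.        , 544.75847279, 236.28266845],
       [  0.        ,   0.        ,   1.        ]]), 'R': array([[-0.01980126, -0.99976726,  0.00856345],
       [-0.98548492,  0.01807255, -0.16879825],
       [ 0.1686042 , -0.01178157, -0.98561342]]), 't': array([0.01088774, 0.5443661 , 1.1624614 ])}
side {'mtx': array([[586.50553405,   0.        , 316.53716783],
       [  0.        , 586.50553405, 228.89919015],
       [  0.        ,   0.        ,   1.        ]]), 'R': array([[ 0.99972524,  0.01649084,  0.01665833],
       [ 0.0232506 , -0.60740819, -0.79404956],
       [-0.00297614,  0.7942187 , -0.60762472]]), 't': array([-0.55639492,  0.04307467,  1.19001769])}
{'t': 0.1, 'joints': array([-1.18139603e+00,  3.53566249e-01,  1.63407436e+00, -3.16507602e-05,
        1.15521517e+00, -2.40805611e-03]), 'qd': array([-0.0013611 , -0.00163379, -0.00094101, -0.00142154, -0.00238686,
       -0.00129557]), 'joint_torque': array([-9.29809539e-04, -6.06360698e+01, -3.42820001e+01, -8.75518452e-06,
        4.00184275e-03, -1.46011843e-05]), 'eef_pos': array([ 0.23846903, -0.57720682,  0.20573843]), 'tcp_rot': array([-6.16990211e-04,  9.80870628e-01,  1.94659732e-01, -1.35647398e-04]), 'wrist_force': array([0.37846537, 0.04703858, 1.10683585]), 'torque': array([-0.00574865,  0.03632418, -0.0471327 ]), 'grip_force': 0.0, 'grip_width': 1.0002212790557345}
```

View pics/top0.png

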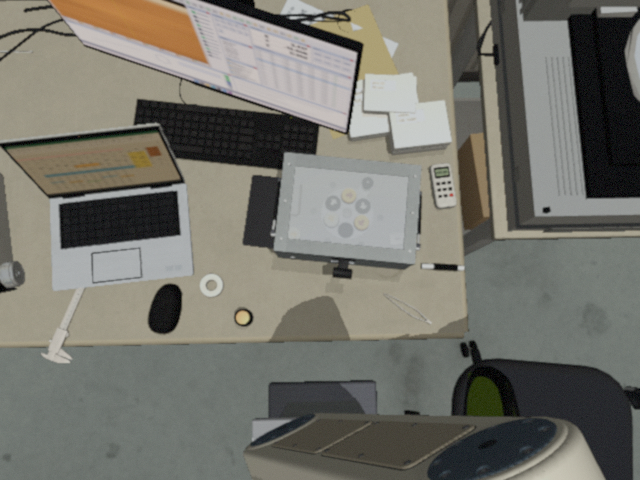

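View pics/side0.png

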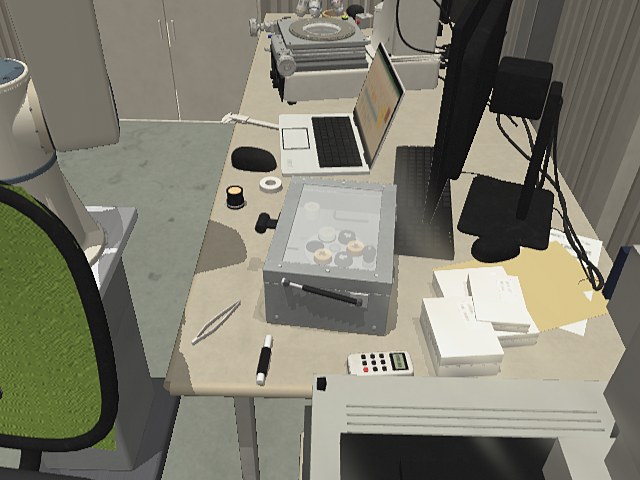

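Top view: chest lid has corners near (284,153), (421,163), (416,266), (274,257) and the pull is at (343,270). In the side view the pull is at about (265,222). I'll enlarge both.

Run:
```python
import cv2,numpy as np
a=cv2.imread("pics/top0.png")[145:285,260:440]; b=cv2.imread("pics/side0.png")[170:340,245:405]
a=cv2.resize(a,(720,560),interpolation=cv2.INTER_CUBIC)
cv2.imwrite("pics/c1.png",a)
cv2.imwrite("pics/c2.png",cv2.resize(b,None,fx=3.5,fy=3.5,interpolation=cv2.INTER_CUBIC))
```

```text
(no output)
```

View pics/c1.png

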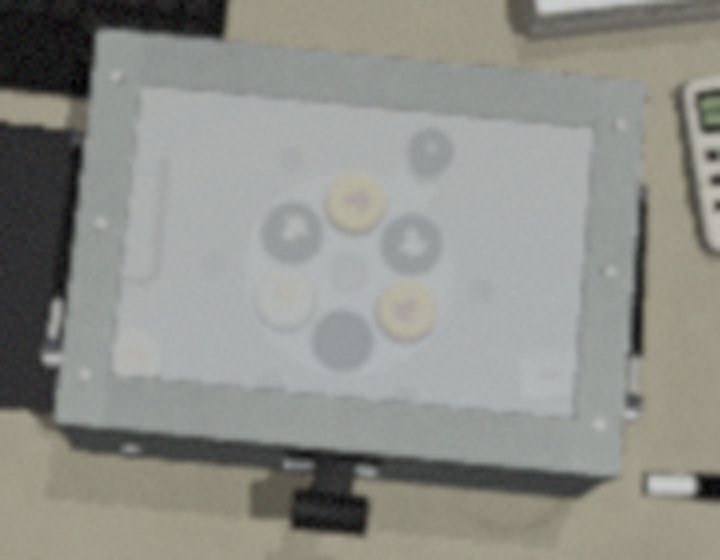

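View pics/c2.png

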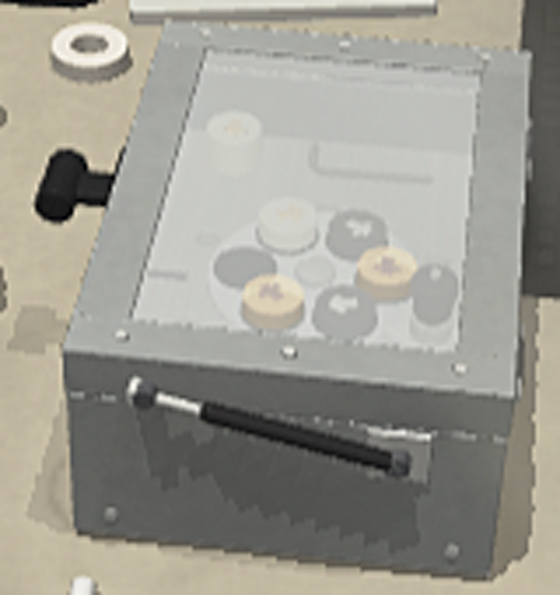

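Top crop: lid corners (97,30), (645,83), (620,477), (57,425), pull (330,511) and knob (431,150). Side crop: lid corners (65,348), (518,397), (530,52), (163,25), pull (63,185). I'll fit the chest pose to these.

```bash
cat > h.py <<'E'
import numpy as np
from station import bot
from scipy.spatial.transform import Rotation as Rot
def proj(n,X):
    m=bot.camera_model(n); c=np.atleast_2d(X)@m["R"].T+m["t"]; p=c@m["mtx"].T; return p[:,:2]/p[:,2:]
def ray(n,uv,z):
    m=bot.camera_model(n); d=m["R"].T@np.linalg.solve(m["mtx"],[*uv,1]); o=-m["R"].T@m["t"]; return o+d*(z-o[2])/d[2]
E
python3 - <<'E'
from h import *
from scipy.optimize import least_squares
T=np.array([[97,30],[645,83],[620,477],[57,425],[330,511],[431,150]])/4+[260,145]
S=np.array([[530,52],[518,397],[65,348],[163,25],[63,185]])/3.5+[245,170]
P=np.array([[.105,.145,.13],[.105,-.145,.13],[-.105,-.145,.13],[-.105,.145,.13],[-.137,0,.113],[.074*np.cos(.5236),-.074*np.sin(.5236),.1065]])
w=lambda p:np.c_[P[:,:2]@np.array([[np.cos(p[2]),np.sin(p[2])],[-np.sin(p[2]),np.cos(p[2])]])+p[:2],P[:,2]]
f=lambda p:np.r_[(proj("top",w(p))-T).ravel(),(proj("side",w(p)[:5])-S).ravel()]
r=least_squares(f,[.6,0,0],loss="soft_l1");p=r.x
print(p,np.degrees(p[2]));print(f(p).reshape(-1,2).round(1));print(w(p).round(4))
for n,uv in dict(loupe=(243,317),ring=(211,285),plug=(441,267),tw=(408,307)).items(): print(n,ray("top",uv,.01).round(3))
E
```

```text
[ 0.59095991 -0.05643675 -0.11178747] -6.404950256798642
[[ 0.7  0. ]
 [ 0.3 -0.8]
 [ 0.3 -0.9]
 [ 0.1 -1. ]
 [ 0.5  0.4]
 [ 0.3 -0.5]
 [-0.5 -1. ]
 [-0.9 -1.8]
 [-0.2 -0.5]
 [ 0.3 -1.9]
 [-0.7  0.1]]
[[ 0.7115  0.0759  0.13  ]
 [ 0.6791 -0.2122  0.13  ]
 [ 0.4704 -0.1888  0.13  ]
 [ 0.5028  0.0994  0.13  ]
 [ 0.4548 -0.0412  0.113 ]
 [ 0.6505 -0.1004  0.1065]]
loupe [0.372 0.179 0.01 ]
ring [0.444 0.251 0.01 ]
plug [ 0.475 -0.269  0.01 ]
tw [ 0.386 -0.19   0.01 ]
```

>>> play_rows(
  motion=[
    [0.018,0.0447,0,0,0,-2.4],
    [0.018,0.0447,0,0,0,-2.4],
    [0.018,0.0447,0,0,0,-2.4],
    [0.018,0.0447,0,0,0,-2.4],
    [0.018,0.0447,0,0,0,-2.4],
    [0.018,0.0447,0,0,0,-2.4],
    [0.018,0.0447,0,0,0,-2.4],
    [0.018,0.0447,0,0,0,-2.4],
    [0.018,0.0447,0,0,0,-2.4],
    [0.018,0.0447,0,0,0,-2.4],
    [0.018,0.0447,0,0,0,-2.4],
    [0.018,0.0447,0,0,0,-2.4],
  ],
  hand=0.0854,
)

```text
t: 1.3
eef_pos: [0.4549, -0.0392, 0.2064]
tcp_rot: [0.0, 0.998, -0.056, 0.0]
wrist_force: [0.7, -0.5, 0.7]
grip_width: 0.999
grip_force: 0.0
```

>>> play_rows(
  motion=[
    [0,0,-0.02,0,0,0],
    [0,0,-0.02,0,0,0],
    [0,0,0,0,0,0],
    [0,0,0,0,0,0],
  ],
)

```text
t: 1.7
eef_pos: [0.4543, -0.0413, 0.1664]
tcp_rot: [-0.0, 0.998, -0.055, -0.001]
wrist_force: [0.8, -0.4, 0.8]
grip_width: 0.997
grip_force: 0.0
```

>>> play_rows(
  motion=[
    [0,0,-0.025,0,0,0],
    [0,0,-0.025,0,0,0],
    [0,0,-0.025,0,0,0],
    [0,0,0,0,0,0],
    [0,0,0,0,0,0],
  ],
)

```text
t: 2.2
eef_pos: [0.4551, -0.0416, 0.0923]
tcp_rot: [-0.0, 0.998, -0.056, 0.0]
wrist_force: [0.5, -0.5, 0.6]
grip_width: 0.998
grip_force: 0.0
```

Run:
```python
from h import *
import cv2
a=bot.read_camera("top")[180:300,270:430];b=bot.read_camera("side")[150:270,200:360]
cv2.imwrite("pics/d.png",np.hstack([cv2.resize(a,(400,300)),cv2.resize(b,(400,300))]))
print(bot.read_state()["wrist_force"],bot.read_state()["eef_pos"])
```

```text
[ 0.21303692 -0.12997523  0.02148468] [ 0.45586397 -0.04158449  0.09295685]
```

View pics/d.png

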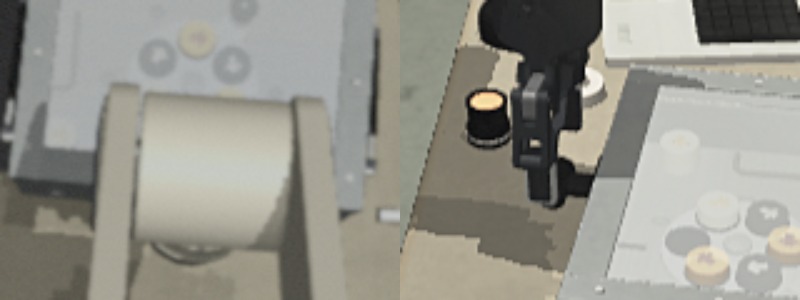

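The side view shows the near finger in front of the pull's end at about (545,190), so the fingers straddle the bar. Closing.

>>> play_rows(
  motion=[
    [0,0,0,0,0,0],
    [0,0,0,0,0,0],
    [0,0,0,0,0,0],
    [0,0,0,0,0,0],
    [0,0,0,0,0,0],
    [0,0,0,0,0,0],
    [0,0,0,0,0,0],
  ],
  hand=0.03,
)

```text
t: 3.0
eef_pos: [0.4551, -0.0406, 0.0924]
tcp_rot: [-0.001, 0.998, -0.056, 0.0]
wrist_force: [-3.0, 4.0, 12.6]
grip_width: 0.436
grip_force: 58.6
```

Run:
```python
import numpy as np
c,s=np.cos(-.1118),np.sin(-.1118)
P=lambda a:np.array([-(.242*np.cos(a)-.013*np.sin(a)), .242*np.sin(a)+.013*np.cos(a)])
A=np.linspace(0,1.0,21)
d=np.array([P(b)-P(a) for a,b in zip(A,A[1:])])
for a,(x,z) in zip(A[1:],d): print(round(a,2),np.round([x*c,x*s,z],4).tolist())
```

```text
0.05 [0.0009, -0.0001, 0.0121]
0.1 [0.0015, -0.0002, 0.012]
0.15 [0.0021, -0.0002, 0.0119]
0.2 [0.0027, -0.0003, 0.0118]
0.25 [0.0033, -0.0004, 0.0116]
0.3 [0.0039, -0.0004, 0.0115]
0.35 [0.0045, -0.0005, 0.0113]
0.4 [0.005, -0.0006, 0.011]
0.45 [0.0055, -0.0006, 0.0108]
0.5 [0.0061, -0.0007, 0.0105]
0.55 [0.0066, -0.0007, 0.0101]
0.6 [0.0071, -0.0008, 0.0098]
0.65 [0.0076, -0.0008, 0.0094]
0.7 [0.008, -0.0009, 0.009]
0.75 [0.0085, -0.0009, 0.0086]
0.8 [0.0089, -0.001, 0.0082]
0.85 [0.0093, -0.001, 0.0077]
0.9 [0.0096, -0.0011, 0.0073]
0.95 [0.01, -0.0011, 0.0068]
1.0 [0.0103, -0.0012, 0.0063]
```

>>> play_rows(
  motion=[
    [0.0009,-0.0001,0.0121,0,0,0],
    [0.0015,-0.0002,0.012,0,0,0],
    [0.0021,-0.0002,0.0119,0,0,0],
    [0.0027,-0.0003,0.0118,0,0,0],
    [0.0033,-0.0004,0.0116,0,0,0],
    [0.0039,-0.0004,0.0115,0,0,0],
  ],
)

```text
t: 3.6
eef_pos: [0.4712, -0.0425, 0.1633]
tcp_rot: [-0.0, 0.998, -0.056, 0.002]
wrist_force: [9.2, 2.9, -7.9]
grip_width: 0.432
grip_force: 60.9
```

>>> play_rows(
  motion=[
    [0.0045,-0.0005,0.0113,0,0,0],
    [0.005,-0.0006,0.011,0,0,0],
    [0.0055,-0.0006,0.0108,0,0,0],
    [0.0061,-0.0007,0.0105,0,0,0],
    [0.0066,-0.0007,0.0101,0,0,0],
    [0.0071,-0.0008,0.0098,0,0,0],
  ],
)

```text
t: 4.2
eef_pos: [0.5052, -0.0465, 0.2262]
tcp_rot: [-0.0, 0.998, -0.055, 0.001]
wrist_force: [9.5, 1.1, -8.5]
grip_width: 0.422
grip_force: 60.8
```

>>> play_rows(
  motion=[
    [0.0076,-0.0008,0.0094,0,0,0],
    [0.008,-0.0009,0.009,0,0,0],
    [0.0085,-0.0009,0.0086,0,0,0],
    [0.0089,-0.001,0.0082,0,0,0],
    [0.0093,-0.001,0.0077,0,0,0],
    [0.0096,-0.0011,0.0073,0,0,0],
    [0.01,-0.0011,0.0068,0,0,0],
  ],
)

```text
t: 4.9
eef_pos: [0.5663, -0.0536, 0.2832]
tcp_rot: [-0.0, 0.998, -0.055, -0.0]
wrist_force: [3.1, -0.0, -6.8]
grip_width: 0.403
grip_force: 60.3
```

>>> play_rows(
  motion=[
    [0,0,0,0,0,0],
    [0,0,0,0,0,0],
    [0,0,0,0,0,0],
    [0,0,0,0,0,0],
    [0,0,0,0,0,0],
    [0,0,0,0,0,0],
    [0,0,0,0,0,0],
    [0,0,0,0,0,0],
    [-0.01,0,0,0,0,0],
    [-0.03,0,0,0,0,0],
    [-0.04,0,0,0,0,0],
    [-0.04,0,0,0,0,0],
  ],
  hand=0.0854,
)

```text
t: 6.1
eef_pos: [0.4437, -0.0535, 0.2823]
tcp_rot: [-0.0, 0.998, -0.055, -0.0]
wrist_force: [-0.5, 0.1, 0.4]
grip_width: 0.995
grip_force: 0.0
```

>>> play_rows(
  motion=[
    [-0.04,0,0,0,0,0],
    [0,0,0,0,0,0],
    [0,0,0,0,0,0],
    [0,0,0,0,0,0],
    [0,0,0,0,0,0],
    [0,0,0,0,0,0],
    [0,0,0,0,0,0],
    [0,0,0,0,0,0],
    [0,0,0,0,0,0],
    [0,0,0,0,0,0],
    [0,0,0,0,0,0],
    [0,0,0,0,0,0],
  ],
)

```text
t: 7.3
eef_pos: [0.4057, -0.0535, 0.2828]
tcp_rot: [-0.0, 0.998, -0.055, 0.0]
wrist_force: [-0.6, 0.0, 0.7]
grip_width: 1.0
grip_force: 0.0
```

Run:
```python
from h import *
import cv2
a=bot.read_camera("top")[80:300,200:480];b=bot.read_camera("side")[80:340,170:450]
cv2.imwrite("pics/e.png",np.hstack([cv2.resize(a,(400,314)),cv2.resize(b,(400,314))]))
print(bot.read_state()["eef_pos"])
```

```text
[ 0.40573968 -0.05355092  0.28281178]
```

View pics/e.png

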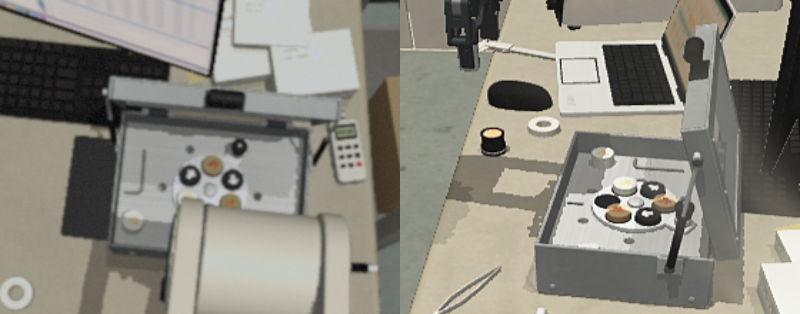

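Lid stands fully open: underside visible in the side view, pull at (693,45). The knob is visible at (239,147) in the top view and (684,205) in the side view. I'll zoom in to refine its position.

Run:
```python
from h import *
import cv2
a=bot.read_camera("top")[160:235,320:395];b=bot.read_camera("side")[205:280,330:405]
cv2.imwrite("pics/f.png",np.hstack([cv2.resize(a,(400,400),interpolation=2),cv2.resize(b,(400,400),interpolation=2)]))
c,s=np.cos(-.1118),np.sin(-.1118)
k=np.array([.591+c*.0641+s*.037,-.0564+s*.0641-c*.037,.1065])
print("pred top-of-knob px in crop",(proj("top",k)-[320,160])*400/75,(proj("side",k)-[330,205])*400/75+[400,0],k)
```

```text
pred top-of-knob px in crop [[256.33134326 117.00871529]] [[610.27691606 231.07149425]] [ 0.65057183 -0.10032047  0.1065    ]
```

View pics/f.png

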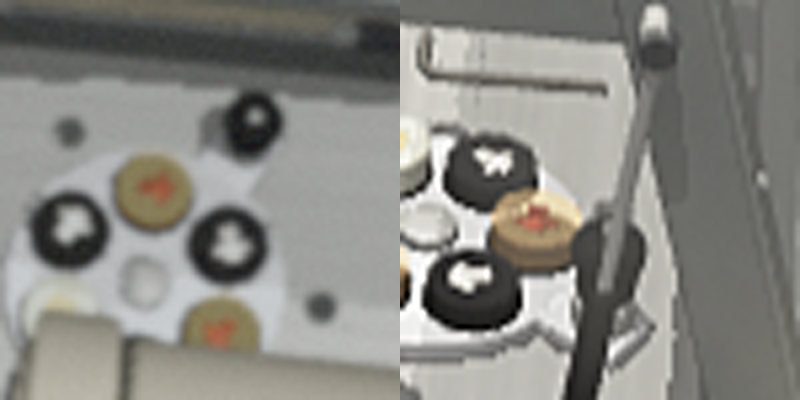

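>>> play_rows(
  motion=[
    [0.0138,0.0004,-0.0037,0,0,-6.667],
    [0.0138,0.0004,-0.0037,0,0,-6.667],
    [0.0138,0.0004,-0.0037,0,0,-6.667],
    [0.0138,0.0004,-0.0037,-3.335,-6.718,0],
    [0.0138,0.0004,-0.0037,-3.335,-6.718,0],
    [0.0138,0.0004,-0.0037,-3.335,-6.718,0],
    [0.0138,0.0004,-0.0037,-3.335,-6.718,0],
    [0.0138,0.0004,-0.0037,-3.335,-6.718,0],
    [0.0138,0.0004,-0.0037,-3.335,-6.718,0],
    [0,0,0,0,0,0],
    [0,0,0,0,0,0],
  ],
  hand=0.05,
)

```text
t: 8.6
eef_pos: [0.5191, -0.0566, 0.2515]
tcp_rot: [0.086, 0.915, -0.218, 0.328]
wrist_force: [0.7, 0.2, 0.0]
grip_width: 0.583
grip_force: 0.0
```

Run:
```python
from h import *
s=bot.read_state();q=s["tcp_rot"];R=Rot.from_quat([*q[1:],q[0]]).as_matrix()
print(R.round(3),s["eef_pos"],s["joints"].round(2))
pre=np.array([.6025,-.0764,.1507]);print(pre-s["eef_pos"])
```

```text
[[ 0.689 -0.456  0.563]
 [-0.343 -0.89  -0.301]
 [ 0.638  0.014 -0.77 ]] [ 0.51912527 -0.05664243  0.25149202] [ 0.17 -0.11  2.27 -0.83  0.56  2.83]
[ 0.08337473 -0.01975757 -0.10079202]
```

>>> play_rows(
  motion=[
    [0.0172,-0.0052,-0.0193,0,0,3.35],
    [0.0172,-0.0052,-0.0193,0,0,3.35],
    [0.0172,-0.0052,-0.0193,0,0,0],
    [0.0172,-0.0052,-0.0193,0,0,0],
    [0.0172,-0.0052,-0.0193,0,0,0],
    [0,0,0,0,0,0],
    [0,0,0,0,0,0],
  ],
)

```text
t: 9.3
eef_pos: [0.6068, -0.086, 0.1634]
tcp_rot: [0.065, 0.928, -0.166, 0.327]
wrist_force: [-0.3, 1.0, 0.0]
grip_width: 0.589
grip_force: 0.0
```

```bash
cat > s.py <<'E'
from h import *
s=bot.read_state();q=s["tcp_rot"];R=Rot.from_quat([*q[1:],q[0]]).as_matrix()
print("tilt",np.degrees(np.arccos(-R[2,2])).round(1),"az",np.degrees(np.arctan2(R[1,2],R[0,2])).round(1),"roll",R[2,1].round(3),s["joints"].round(2))
f=np.array([.6506,-.1003,.097])+.014*R[:,2]
print("z",R[:,2].round(3),"to pre",(f-.09*R[:,2]-s["eef_pos"]).round(4),"to grip",(f-s["eef_pos"]).round(4))
E
python3 s.py
```

```text
tilt 39.0 az -21.4 roll 0.013 [-0.01  0.18  2.22 -1.18  0.25  3.01]
z [ 0.586 -0.23  -0.777] to pre [-0.0007  0.0032 -0.0074] to grip [ 0.052  -0.0175 -0.0773]
```

>>> play_rows(
  motion=[
    [-0.029,0.01,0.029,2.31,5.9,0],
    [-0.029,0.01,0.029,2.31,5.9,0],
    [-0.029,0.01,0.029,2.31,5.9,0],
    [0,0,0,0,0,5.28],
    [0,0,0,0,0,5.28],
    [0,0,0,0,0,5.28],
    [0,0,0,0,0,5.28],
    [0,0,0,0,0,5.28],
    [0,0,0,0,0,0],
    [0,0,0,0,0,0],
  ],
)

```text
t: 10.3
eef_pos: [0.568, -0.0936, 0.2074]
tcp_rot: [0.027, 0.962, -0.003, 0.271]
wrist_force: [0.1, -0.2, 0.7]
grip_width: 0.587
grip_force: 0.0
```

```bash
python3 s.py
```

```text
tilt 31.6 az -5.8 roll 0.05 [-0.2   0.04  2.17  0.13  0.39  1.27]
z [ 0.522 -0.053 -0.851] to pre [ 0.0429 -0.0026 -0.0457] to grip [ 0.0899 -0.0074 -0.1223]
```

```bash
cat > g.py <<'E'
from h import *
import sys
def tgt(az,tilt):
    a,t=np.radians([az,tilt]); z=np.array([np.sin(t)*np.cos(a),np.sin(t)*np.sin(a),-np.cos(t)]); y=np.array([np.sin(a),-np.cos(a),0])
    return np.c_[np.cross(y,z),y,z]
def go(az,tilt,back,n,p=(.6506,-.1003,.097)):
    s=bot.read_state();q=s["tcp_rot"];R=Rot.from_quat([*q[1:],q[0]]).as_matrix();D=tgt(az,tilt)
    d=np.array(p)+(.014-back)*D[:,2]-s["eef_pos"]
    print("joints",s["joints"].round(2),"d",d.round(4),"per row",(d/n).round(4),(Rot.from_matrix(D@R.T).as_rotvec(True)/n).round(2))
if __name__=="__main__": go(*map(float,sys.argv[1:5]))
E
python3 g.py 5 45 .09 6
```

```text
joints [-0.2   0.04  2.17  0.13  0.39  1.27] d [ 0.029  -0.0114 -0.0567] per row [ 0.0048 -0.0019 -0.0094] [ 0.56 -2.23  1.07]
```

>>> play_rows(
  motion=[
    [0.0048,-0.0019,-0.0094,0.56,-2.23,1.07],
    [0.0048,-0.0019,-0.0094,0.56,-2.23,1.07],
    [0.0048,-0.0019,-0.0094,0.56,-2.23,1.07],
    [0.0048,-0.0019,-0.0094,0.56,-2.23,1.07],
    [0.0048,-0.0019,-0.0094,0.56,-2.23,1.07],
    [0.0048,-0.0019,-0.0094,0.56,-2.23,1.07],
    [0,0,0,0,0,0],
    [0,0,0,0,0,0],
  ],
)

```text
t: 11.1
eef_pos: [0.5866, -0.0927, 0.1678]
tcp_rot: [-0.012, 0.939, 0.031, 0.342]
wrist_force: [-0.0, 0.5, 0.5]
grip_width: 0.584
grip_force: 0.0
```

```bash
python3 g.py 5 45 .09 4
```

```text
joints [-0.31  0.14  2.27  1.3   0.25 -0.01] d [ 0.0105 -0.0123 -0.017 ] per row [ 0.0026 -0.0031 -0.0043] [ 0.07 -1.24  0.29]
```

>>> play_rows(
  motion=[
    [0.0026,-0.0031,-0.0043,0.07,-1.24,0.29],
    [0.0026,-0.0031,-0.0043,0.07,-1.24,0.29],
    [0.0026,-0.0031,-0.0043,0.07,-1.24,0.29],
    [0.0026,-0.0031,-0.0043,0.07,-1.24,0.29],
    [0,0,0,0,0,0],
    [0,0,0,0,0,0],
  ],
)

```text
t: 11.7
eef_pos: [0.5972, -0.105, 0.1508]
tcp_rot: [-0.017, 0.923, 0.041, 0.382]
wrist_force: [0.5, -0.0, -0.4]
grip_width: 0.589
grip_force: 0.0
```

```bash
python3 g.py 5 45 0 6; python3 g.py 5 45 .09 1
```

```text
joints [-0.37  0.22  2.31  1.92  0.34 -0.7 ] d [ 0.0633  0.0056 -0.0637] per row [ 0.0105  0.0009 -0.0106] [ 0.    0.   -0.02]
joints [-0.37  0.22  2.31  1.92  0.34 -0.7 ] d [-0.0001  0.     -0.0001] per row [-0.0001  0.     -0.0001] [ 0.03  0.02 -0.1 ]
```

>>> play_rows(
  motion=[
    [0.0105,0.0009,-0.0106,0,0,0],
    [0.0105,0.0009,-0.0106,0,0,0],
    [0.0105,0.0009,-0.0106,0,0,0],
    [0.0105,0.0009,-0.0106,0,0,0],
    [0,0,0,0,0,0],
    [0,0,0,0,0,0],
  ],
)

```text
t: 12.3
eef_pos: [0.6391, -0.1013, 0.1086]
tcp_rot: [-0.017, 0.923, 0.042, 0.383]
wrist_force: [-0.3, -0.9, -0.4]
grip_width: 0.586
grip_force: 0.0
```

```bash
python3 g.py 5 45 0 2;python3 - <<'E'
from h import *
import cv2
a=bot.read_camera("top")[140:240,310:410];b=bot.read_camera("side")[170:280,300:410]
cv2.imwrite("pics/i.png",np.hstack([cv2.resize(a,(400,400),interpolation=2),cv2.resize(b,(400,400),interpolation=2)]))
E
```

```text
joints [-0.32  0.36  2.25  2.2   0.36 -0.96] d [ 0.0213  0.0018 -0.0215] per row [ 0.0107  0.0009 -0.0107] [ 0.03  0.03 -0.07]
```

View pics/i.png

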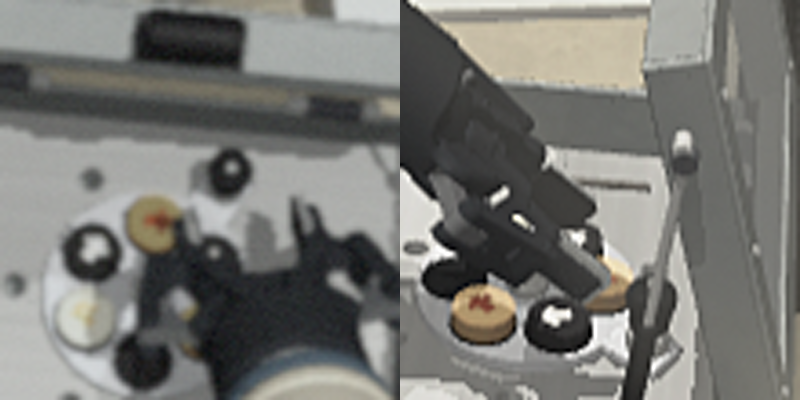

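Run:
```python
from h import *
s=bot.read_state();q=s["tcp_rot"];R=Rot.from_quat([*q[1:],q[0]]).as_matrix();e=s["eef_pos"]
for w in (-.032,-.025,0,.025,.032):
    X=e-.006*R[:,2]+w*R[:,1]; print(w,((proj("top",X)-[310,140])*4).round(),((proj("side",X)-[300,170])*400/110+[400,0]).round())
print("knob",(proj("top",[.6506,-.1003,.1065])-[310,140])*4, R.round(3))
```

```text
-0.032 [[178. 199.]] [[613. 235.]]
-0.025 [[191. 198.]] [[614. 244.]]
0 [[238. 193.]] [[621. 276.]]
0.025 [[284. 188.]] [[628. 309.]]
0.032 [[297. 187.]] [[630. 318.]]
knob [[232.20859406 167.7062872 ]] [[ 0.703  0.089  0.706]
 [ 0.064 -0.996  0.062]
 [ 0.708  0.002 -0.706]]
```

>>> play_rows(
  motion=[
    [0.0107,0.002,-0.0107,0,0,0],
    [0.0107,0.002,-0.0107,0,0,0],
    [0,0,0,0,0,0],
    [0,0,0,0,0,0],
  ],
)

```text
t: 12.8
eef_pos: [0.6601, -0.0978, 0.0871]
tcp_rot: [-0.016, 0.923, 0.041, 0.383]
wrist_force: [-0.3, 0.2, 0.0]
grip_width: 0.585
grip_force: 0.0
```

>>> play_rows(
  motion=[
    [0,0,0,0,0,0],
    [0,0,0,0,0,0],
    [0,0,0,0,0,0],
    [0,0,0,0,0,0],
  ],
  hand=0.02,
)

```text
t: 13.2
eef_pos: [0.6606, -0.0981, 0.0871]
tcp_rot: [-0.016, 0.923, 0.041, 0.383]
wrist_force: [0.2, 0.3, 0.4]
grip_width: 0.233
grip_force: 0.2
```

```bash
python3 g.py 5 45 0 1
```

```text
joints [-0.3   0.43  2.22  2.32  0.37 -1.07] d [-0.0001 -0.0014 -0.    ] per row [-0.0001 -0.0014 -0.    ] [ 0.11  0.1  -0.08]
```

>>> play_rows(
  motion=[
    [0,0,0,0,0,0],
    [0,0,0,0,0,0],
    [0,0,0,0,0,0],
  ],
  hand=0.008,
)

```text
t: 13.5
eef_pos: [0.6605, -0.098, 0.0872]
tcp_rot: [-0.016, 0.923, 0.041, 0.383]
wrist_force: [-4.6, -0.8, 5.9]
grip_width: 0.095
grip_force: 5.2
```

Run:
```python
from h import *
import cv2
a=bot.read_camera("top")[150:220,330:400];b=bot.read_camera("side")[205:275,330:400]
cv2.imwrite("pics/j.png",np.hstack([cv2.resize(a,(400,400),interpolation=2),cv2.resize(b,(400,400),interpolation=2)]))
e=bot.read_state()["eef_pos"]
for X in(e,[.6506,-.1003,.1065],[.6506,-.1003,.097]): print(((proj("top",X)-[330,150])*400/70).round(),((proj("side",X)-[330,205])*400/70+[400,0]).round())
```

```text
[[206. 171.]] [[652. 291.]]
[[217. 182.]] [[625. 248.]]
[[215. 189.]] [[623. 271.]]
```

View pics/j.png

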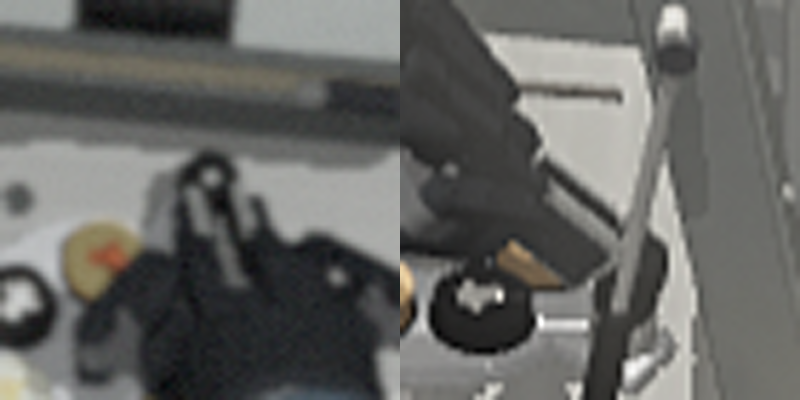

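Run:
```python
from h import *
e=np.array([.4551,-.0416,.0923]);y=np.array([-.111,-.994,0])
for b in(0,.013,.03): print(b,((proj("side",e+[0,0,b]+.05*y)-[200,150])*2.5+[400,0]).round())
s=bot.read_state();e=s["eef_pos"];q=s["tcp_rot"];R=Rot.from_quat([*q[1:],q[0]]).as_matrix()
print(e,s["wrist_force"],s["grip_width"],s["grip_force"])
# where along tool / lateral do visible tip midpoints lie? top crop j tips(row,col)
for b in(0,.01,.02):
  for w in(-.01,.01):
    for u in (-.011,.011):
      X=e-b*R[:,2]+w*R[:,1]+u*R[:,0]; print(b,w,u,((proj("top",X)-[330,150])*400/70)[0].round(),((proj("side",X)-[330,205])*400/70+[400,0])[0].round())
```

```text
0 [[543. 247.]]
0.013 [[543. 233.]]
0.03 [[542. 214.]]
[ 0.66045824 -0.09798398  0.08719034] [-5.21625475 -0.50616923  6.94078552] 0.10034613207498598 5.194763593790412
0 -0.01 -0.011 [181. 199.] [621. 290.]
0 -0.01 0.011 [179. 149.] [673. 251.]
0 0.01 -0.011 [232. 193.] [630. 331.]
0 0.01 0.011 [231. 143.] [683. 292.]
0.01 -0.01 -0.011 [184. 212.] [601. 274.]
0.01 -0.01 0.011 [183. 161.] [653. 234.]
0.01 0.01 -0.011 [236. 206.] [609. 315.]
0.01 0.01 0.011 [235. 156.] [662. 275.]
0.02 -0.01 -0.011 [188. 225.] [580. 258.]
0.02 -0.01 0.011 [187. 174.] [632. 218.]
0.02 0.01 -0.011 [241. 220.] [588. 298.]
0.02 0.01 0.011 [239. 169.] [642. 258.]
```

Both images show the fingertips about 15–20 mm short of the reported TCP. The near finger's tip edge sits at (575,290)–(620,258) in the side view, while the knob is at (210,175) in the top view and ahead of the fingers. So the fingers closed just in front of the knob. I'll back off, open, tilt a little more and go in deeper.

>>> play_rows(
  motion=[
    [0,0,0,0,0,0],
    [-0.01,0,0.01,0,0,0],
    [-0.01,0,0.01,0,0,0],
    [-0.005,0.001,0.005,0,0,0],
    [0,0,0,0,0,0],
    [0,0,0,0,0,0],
  ],
  hand=0.055,
)

```text
t: 14.2
eef_pos: [0.6359, -0.097, 0.1119]
tcp_rot: [-0.016, 0.923, 0.041, 0.383]
wrist_force: [0.4, 1.0, 0.3]
grip_width: 0.642
grip_force: 0.0
```

```bash
sed -i 's/-.1003,.097)/-.0985,.097)/' g.py; python3 g.py 5 53 .03 4; python3 s.py
```

```text
joints [-0.31  0.35  2.26  2.22  0.35 -0.97] d [ 0.0019 -0.0026 -0.0053] per row [ 0.0005 -0.0006 -0.0013] [ 0.2  -1.96 -0.02]
tilt 45.1 az 5.0 roll 0.002 [-0.31  0.35  2.26  2.22  0.35 -0.97]
z [ 0.706  0.061 -0.706] to pre [-0.039  -0.0079  0.0387] to grip [ 0.0245 -0.0024 -0.0248]
```

>>> play_rows(
  motion=[
    [0.0005,-0.0006,-0.0013,0.2,-1.96,0],
    [0.0005,-0.0006,-0.0013,0.2,-1.96,0],
    [0.0005,-0.0006,-0.0013,0.2,-1.96,0],
    [0.0005,-0.0006,-0.0013,0.2,-1.96,0],
    [0,0,0,0,0,0],
    [0.0072,0.0006,-0.0054,0,0,0],
    [0.0072,0.0006,-0.0054,0,0,0],
    [0.0072,0.0006,-0.0054,0,0,0],
    [0.0072,0.0006,-0.0054,0,0,0],
    [0,0,0,0,0,0],
  ],
)

```text
t: 15.2
eef_pos: [0.6675, -0.0967, 0.0844]
tcp_rot: [-0.02, 0.894, 0.04, 0.445]
wrist_force: [0.2, 0.3, 0.4]
grip_width: 0.641
grip_force: 0.0
```

```bash
python3 g.py 5 53 -.015 2
```

```text
joints [-0.32  0.51  2.28  2.55  0.61 -1.33] d [ 0.0061  0.0002 -0.0049] per row [ 0.0031  0.0001 -0.0024] [ 0.01 -0.02 -0.06]
```

>>> play_rows(
  motion=[
    [0.0031,0.0001,-0.0024,0,0,0],
    [0.0031,0.0001,-0.0024,0,0,0],
    [0,0,0,0,0,0],
    [0,0,0,0,0,0],
  ],
)

```text
t: 15.6
eef_pos: [0.6725, -0.0968, 0.0802]
tcp_rot: [-0.02, 0.894, 0.04, 0.445]
wrist_force: [0.0, 0.8, -0.2]
grip_width: 0.644
grip_force: 0.0
```

>>> play_rows(
  motion=[
    [0,0,0,0,0,0],
    [0,0,0,0,0,0],
    [0,0,0,0,0,0],
    [0,0,0,0,0,0],
    [0,0,0,0,0,0],
  ],
  hand=0.012,
)

```text
t: 16.1
eef_pos: [0.6725, -0.0968, 0.0805]
tcp_rot: [-0.02, 0.894, 0.04, 0.446]
wrist_force: [-4.4, -0.7, 5.3]
grip_width: 0.252
grip_force: 58.7
```

>>> play_rows(
  motion=[
    [0,0,0.004,0,0,0],
    [0,0,0.004,0,0,0],
    [0,0,0.004,0,0,0],
    [0,0,0,0,0,0],
    [0,0,0,0,0,0],
    [0,0,0,0,0,0],
  ],
)

```text
t: 16.7
eef_pos: [0.6721, -0.0968, 0.0916]
tcp_rot: [-0.02, 0.895, 0.04, 0.445]
wrist_force: [1.0, -1.7, -9.1]
grip_width: 0.249
grip_force: 59.1
```

Run:
```python
from h import *
import cv2
s=bot.read_state();q=s["tcp_rot"];R=Rot.from_quat([*q[1:],q[0]]).as_matrix()
# tcp relative to knob (chest frame); rotate arc with tool az +15 total
yaw=-.1118;C=np.array([.591,-.0564]);rr=s["eef_pos"][:2]-np.array([.6506,-.1003])
K=lambda a:C+.074*np.array([np.cos(a+yaw),np.sin(a+yaw)])
A=np.radians(np.linspace(-30,30,13));g=np.radians(np.linspace(0,15,13))
rot=lambda t:np.array([[np.cos(t),-np.sin(t)],[np.sin(t),np.cos(t)]])
P=np.array([K(a)+rot(t)@rr for a,t in zip(A,g)])
print(rr,np.diff(P,axis=0).round(4).tolist()); print(s["eef_pos"],s["grip_width"],s["wrist_force"])
b=bot.read_camera("side")[195:285,320:410];a=bot.read_camera("top")[150:240,310:400]
cv2.imwrite("pics/k.png",np.hstack([cv2.resize(a,(400,400),interpolation=2),cv2.resize(b,(400,400),interpolation=2)]))
```

```text
[0.02154676 0.00352684] [[0.0035, 0.0058], [0.003, 0.0061], [0.0025, 0.0064], [0.002, 0.0066], [0.0014, 0.0067], [0.0009, 0.0068], [0.0003, 0.0069], [-0.0003, 0.0069], [-0.0008, 0.0069], [-0.0014, 0.0068], [-0.002, 0.0066], [-0.0025, 0.0065]]
[ 0.67214676 -0.09677316  0.09163023] 0.24876637324964773 [ 1.04133687 -1.65826161 -9.13529946]
```

>>> play_rows(
  motion=[
    [0.0035,0.0058,0,0,0,1.25],
    [0.003,0.0061,0,0,0,1.25],
    [0.0025,0.0064,0,0,0,1.25],
  ],
)

```text
t: 17.1
eef_pos: [0.6816, -0.0789, 0.0918]
tcp_rot: [-0.034, 0.893, 0.068, 0.444]
wrist_force: [-0.2, -9.2, -9.7]
grip_width: 0.25
grip_force: 61.6
```

>>> play_rows(
  motion=[
    [0.002,0.0066,0,0,0,1.25],
    [0.0014,0.0067,0,0,0,1.25],
    [0.0009,0.0068,0,0,0,1.25],
  ],
)

```text
t: 17.4
eef_pos: [0.6874, -0.0595, 0.093]
tcp_rot: [-0.048, 0.889, 0.098, 0.444]
wrist_force: [7.6, -11.8, -9.0]
grip_width: 0.252
grip_force: 64.7
```

>>> play_rows(
  motion=[
    [0.0003,0.0069,0,0,0,1.25],
    [-0.0003,0.0069,0,0,0,1.25],
    [-0.0008,0.0069,0,0,0,1.25],
  ],
)

```text
t: 17.7
eef_pos: [0.6867, -0.0387, 0.0931]
tcp_rot: [-0.063, 0.886, 0.127, 0.442]
wrist_force: [7.8, -10.4, -10.1]
grip_width: 0.252
grip_force: 64.0
```

>>> play_rows(
  motion=[
    [-0.0014,0.0068,0,0,0,1.25],
    [-0.002,0.0066,0,0,0,1.25],
    [-0.0025,0.0065,0,0,0,1.25],
    [0,0,0,0,0,0],
    [0,0,0,0,0,0],
    [0,0,0,0,0,0],
  ],
)

```text
t: 18.3
eef_pos: [0.6813, -0.0186, 0.0935]
tcp_rot: [-0.077, 0.881, 0.156, 0.441]
wrist_force: [9.5, -4.6, -9.6]
grip_width: 0.253
grip_force: 64.9
```

Run:
```python
from h import *
import cv2
s=bot.read_state();e=s["eef_pos"]
C=np.array([.591,-.0564]);yaw=-.1118;a=yaw+np.pi/6
k=C+.074*np.array([np.cos(a),np.sin(a)]);t=np.radians(15);rr=np.array([[np.cos(t),-np.sin(t)],[np.sin(t),np.cos(t)]])@[.02155,.00353]
print("target",k+rr,"now",e,s["wrist_force"],s["joints"].round(2))
b=bot.read_camera("side")[175:285,300:410];a=bot.read_camera("top")[140:250,290:400]
cv2.imwrite("pics/k.png",np.hstack([cv2.resize(a,(400,400),interpolation=2),cv2.resize(b,(400,400),interpolation=2)]))
print("knob pred",((proj("top",[*k,.118])-[290,140])*400/110).round(),((proj("side",[*k,.118])-[300,175])*400/110+[400,0]).round())
```

```text
target [ 0.67871584 -0.01779361] now [ 0.68129828 -0.01858583  0.0935117 ] [ 9.47616205 -4.58610397 -9.62107943] [-0.29  0.51  2.22  2.2   0.63 -1.15]
knob pred [[160. 136.]] [[662. 159.]]
```

View pics/k.png

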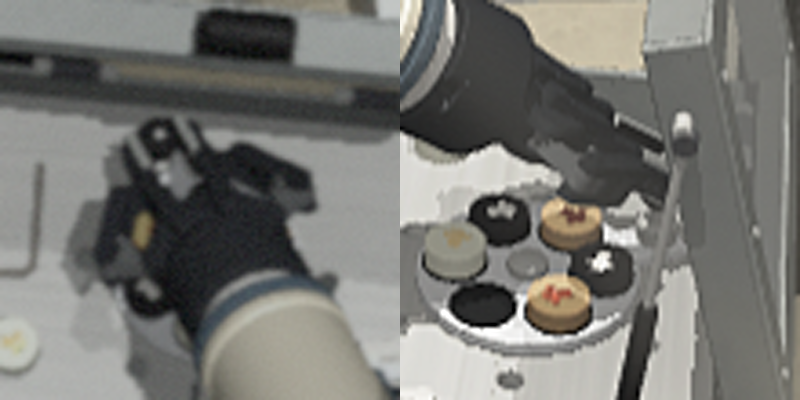

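The carousel has turned. The knob is at about (155,132) in the top view against a predicted (160,136), so it's near the hole. Lowering.

>>> play_rows(
  motion=[
    [0,0,-0.003,0,0,0],
    [0,0,-0.003,0,0,0],
    [0,0,-0.003,0,0,0],
    [0,0,0,0,0,0],
  ],
)

```text
t: 18.8
eef_pos: [0.6814, -0.0186, 0.0845]
tcp_rot: [-0.077, 0.881, 0.156, 0.441]
wrist_force: [7.2, -5.1, -7.0]
grip_width: 0.249
grip_force: 65.1
```

Spring force still pulls down at 4 mm above home, so the pin is in the hole.

>>> play_rows(
  motion=[
    [0,0,-0.003,0,0,0],
    [0,0,-0.001,0,0,0],
    [0,0,0,0,0,0],
  ],
)

```text
t: 19.1
eef_pos: [0.6817, -0.0187, 0.0815]
tcp_rot: [-0.077, 0.88, 0.156, 0.442]
wrist_force: [3.5, -5.9, -1.4]
grip_width: 0.251
grip_force: 65.8
```

>>> play_rows(
  motion=[
    [0,0,0,0,0,0],
    [0,0,0,0,0,0],
    [0,0,0,0,0,0],
    [0,0,0,0,0,0],
    [0,0,0,0,0,0],
  ],
  hand=0.05,
)

```text
t: 19.6
eef_pos: [0.6792, -0.0176, 0.0794]
tcp_rot: [-0.078, 0.881, 0.156, 0.439]
wrist_force: [-0.3, 0.4, -0.9]
grip_width: 0.585
grip_force: 0.0
```

```bash
python3 s.py
```

```text
tilt 53.0 az 20.1 roll 0.0 [-0.29  0.54  2.22  2.23  0.65 -1.2 ]
z [ 0.75   0.274 -0.602] to pre [-0.0856 -0.1036  0.0634] to grip [-0.0181 -0.0789  0.0092]
```

>>> play_rows(
  motion=[
    [-0.0075,-0.0027,0.006,0,0,0],
    [-0.0125,-0.0046,0.01,0,0,0],
    [-0.0125,-0.0046,0.01,0,0,0],
    [-0.0125,-0.0046,0.01,0,0,0],
    [-0.0125,-0.0046,0.01,0,0,0],
    [-0.0125,-0.0046,0.01,0,0,0],
    [-0.02,0,0.02,0,0,0],
    [-0.02,0,0.02,0,0,0],
    [-0.02,0,0.02,0,0,0],
    [-0.02,-0.02,0.02,0,0,0],
    [-0.02,-0.02,0.02,0,0,0],
    [0,0,0,0,0,0],
  ],
)

```text
t: 20.8
eef_pos: [0.5081, -0.0859, 0.2375]
tcp_rot: [-0.075, 0.881, 0.156, 0.44]
wrist_force: [0.1, -0.3, -0.6]
grip_width: 0.583
grip_force: 0.0
```

Run:
```python
from h import *
import cv2
C=np.array([.591,-.0564]);a=-.1118+np.pi/6
k=C+.074*np.array([np.cos(a),np.sin(a)])
b=bot.read_camera("side")[80:300,220:440];a=bot.read_camera("top")[150:230,310:390]
cv2.imwrite("pics/l.png",np.hstack([cv2.resize(a,(400,400),interpolation=2),cv2.resize(b,(400,400),interpolation=2)]))
for z in(.1065,.1145):print("knob pred",((proj("top",[*k,z])-[310,150])*5).round(),((proj("side",[*k,z])-[220,80])*400/220+[400,0]).round())
print(bot.read_state()["eef_pos"])
```

```text
knob pred [[119. 144.]] [[676. 261.]]
knob pred [[119. 139.]] [[676. 255.]]
[ 0.50896164 -0.08430537  0.23583317]
```

View pics/l.png

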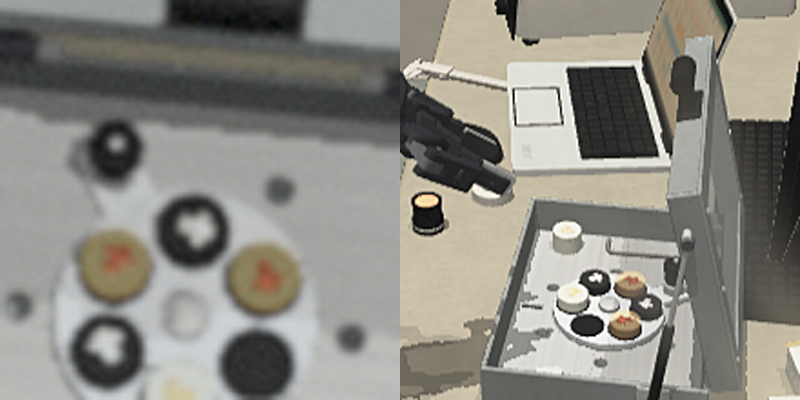

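The knob top is at (116,147), and home in the next hole predicts (119,144). The lid stands open, the bystanders I can see have not moved, and the arm is clear.

```bash
python3 -c "
from station import bot
print(bot.sign_off())"
```

```text
the job is handed in; nothing more can be done
None
```

I handed the job in at about 21 s: the lid stands fully open on its struts, the carousel is one notch anticlockwise, the knob looks home in the next hole, and the arm is clear. The hand-in returned no verdict; I judged the lid and knob from the last pictures, in which not every desk item was in view.

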